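Reload the ring bonding clamp and lock its bayonet cap

TASK

Reload the bonding clamp: take the cured ring off its spring pad and lay it flat in the free part of the steel tray, then lay the fresh ring from the square nest plate flat into the recess of the pad. Fit the bayonet cap over it with the slot mouths on the two pins, press it right down against the spring, turn it clockwise (seen from above) about a quarter turn to its stop and let it rise, so that it stays locked with the ring clamped under it. Leave the spare syringe, the marker and the black tape where they lie.

Things in the scene. Friction and masses are not known exactly. Their poses are not given: they have to be found in the camera images.
- clamp: Fixed bonding clamp: aluminium base plate 120 x 120 x 12 mm with an upright dark steel barrel (outer diameter 86 mm, bore 76 mm, top edge chamfered, rim 58 mm above the bench). Two steel pins, 6 mm thick, stand out 6.5 mm from the barrel one on each side, along the body's +x and -x, 38 mm above the bench. Origin: centre of the underside, on the bench; z up.
- pad_seat (a point): Centre of the floor of the spring pad's round recess, on the clamp's axis, 60 mm above the bench while nothing presses the pad. Recess 69 mm wide, 4 mm deep, its rim 74 mm outside. The cured ring lies in it at the start. The pad sinks up to 19 mm under load.
- pad (a joint): How far the spring pad is pressed down, m: 0 up, 0.019 at most. Spring: 6 N when it begins to move, plus 0.5 N per mm. About 0.009 with the cap locked on a ring, 0.0135 to 0.0165 while the cap is pressed to turn.
- cap: Loose aluminium bayonet cap, 101 mm wide, 84 mm high, about 0.25 kg, standing on its open skirt (bore 90 mm). Origin: centre of the skirt's lower edge; z up. On top a black grip bar along its x: 66 mm long, 16 mm wide, 52 to 84 mm above the origin; the top plate beside it is at 48 mm. A slippery swivelling disc inside, 40 mm above the lower edge, presses on the ring.
- cap_grip (a point): Point on the cap's axis 71 mm above its origin, in the grip bar: a good TCP point for a grasp from above, closing across the bar's 16 mm (the cap's y). Laid on a ring on the pad without pressing, the cap's origin stands about 38 mm above the clamp's, the pins just in the mouths.
- cured_ring: White moulded ring that lies on the spring pad at the start: 64 mm across its foot (small nubs to 68 mm), tapering to about 55 mm at the top, 18 mm high, 11 g. Origin: centre of its underside; z up.
- fresh_ring: White moulded ring, same size as the cured ring, lying on the nest at the start. Origin: centre of its underside; z up.
- nest: Fixed square aluminium nest plate, 70 x 70 mm; the ring lies on it 12 mm above the bench. It has two slim pins on diagonal corners, up to 22 mm high, so take the ring across the plate's sides (plate x or y), not across its corners. Origin: centre of the underside; x and y along its sides.
- tray: Fixed shallow steel tray, 150 mm (its x) by 250 mm (its y), walls 12 mm high and 3 mm thick, floor 3 mm above the bench. One cured ring already lies fixed in its +y half. Origin: centre of the underside.
- tray_free (a point): Middle of the tray's free part, on the floor, 52 mm from the tray's centre towards its -y end.
- syringe_spare: Spare syringe with orange ends, 51 x 140 x 38 mm, lying loose on the bench; bystander.
- marker: Black and white marker pen, 17 x 135 x 16 mm, lying loose on the bench; bystander.
- tape_black: Roll of black tape, 62 mm wide, 19 mm high, lying loose on the bench; bystander.
- cap_mouth (a point): Middle of one of the two slot mouths in the cap's skirt, at its lower edge, 48 mm from the axis at +x; the other is across from it at -x, so both lie under the ends of the bar. Mouths are 15 mm wide for 6 mm pins (about 5 degrees of play each way): when the cap is lowered the bar must point along the clamp's x axis, either way round.
- cap_notch (a point): Blind end of the slot that starts at cap_mouth, 80 degrees counter-clockwise of it, 6.5 mm above the lower edge: the notch where a pin sits when locked. The pins can run along the slots only while the cap's origin is 21 (stop) to 24 mm above the clamp's; turned clockwise 80 to 84 degrees to the stop and let go, it rises to 28.5 mm and cannot turn back.

How it is judged (in metres and radians):
On the way, in this order (a step that is already met when the one before it is completed fails the run):
1. the cured ring lies flat in the tray (x of cured_ring in the frame of tray between -0.06 and 0.06 m and y of cured_ring in the frame of tray between -0.11 and 0.03 m and z of cured_ring in the frame of tray below 0.006 m and angle between cured_ring's own z axis and vertical below 0.1 rad), for 0.2 s.
2. the fresh ring lies flat in the recess of the spring pad (horizontal distance between fresh_ring and pad_seat below 0.005 m and z of fresh_ring in the frame of pad_seat below 0.0015 m and angle between fresh_ring's own z axis and vertical below 0.05 rad), for 0.2 s.
3. the cap is pressed down on the ring, pins in its slots, deep enough to turn (value of joint pad above 0.0125 m and z of cap in the frame of clamp below 0.0255 m and horizontal distance between cap and clamp below 0.006 m), for 0.1 s.
At the end, for the whole second after the job is handed in: Cap at rest, locked: turned at least 73 degrees, origin 26.5 to 30.5 mm above the clamp's, upright within 4 degrees, centred within 5 mm; under it the fresh ring in the recess (within 5 mm), pad pressed 7 to 12 mm; the cured ring flat on the tray floor, clear of the ring already there (all of step 1 and z of cap in the frame of clamp between 0.0265 and 0.0305 m and angle between the x axis of cap and the x axis of clamp, either way round above 1.27 rad and horizontal distance between cap and clamp below 0.005 m and angle between cap's own z axis and vertical below 0.07 rad and linear speed of cap below 0.01 m/s and value of joint pad between 0.007 and 0.012 m and horizontal distance between fresh_ring and pad_seat below 0.005 m and z of fresh_ring in the frame of pad_seat below 0.0025 m); the robot touches nothing.
It fails at once if the spare syringe is moved more than 30 mm (distance of syringe_spare from where it was at the start of the episode above 0.03 m).
It fails at once if the marker is moved more than 30 mm (distance of marker from where it was at the start of the episode above 0.03 m).
It fails at once if the black tape is moved more than 30 mm (distance of tape_black from where it was at the start of the episode above 0.03 m).
It also fails if it takes over 67 s, if anything falls off the work surface, if the arm or the gripper's body presses on something with over 40 N, if the wrist force passes 120 N, or if a joint passes its speed limit or range.

ROBOT

A 6-joint arm with a two-finger parallel gripper is mounted at the origin on a cart in front of the work surface, level with it; the furniture and walls round the work are solid. World frame = base frame: x ahead of the robot, y to its left, z up, the work surface at z = 0. Lengths are in mm, angles in degrees, forces in N, time in s.
With the tool pointing down it reaches from about 325 to 925 mm from the base axis. Payload 3.1 kg.
Tool frame: the origin (TCP) lies between the finger pads, 19 mm behind the fingertips; this is the grasp point; z points along the fingers, y is the line along which they close (so a half turn about z gives the same grasp; the last joint's range is limited). The gripper opens to 85 mm and grips with 20 to 120 N. Pads are 22 mm wide; open, the fingers measure 114 mm over their backs; the gripper's body (76 mm by 85 mm) begins 54 mm behind the grasp point. The pads swing forward as they close: fully open they stand 13 mm farther back than shut.
Start: joints at [64.332, 12.427, 92.441, -0, 75.132, -6.429], TCP at [205.935, 590.11, 250] pointing down, gripper open.
Joint ranges: [-157.48, 157.48], [-44.54, 120.13], [17.64, 146.25], [-64.5, 244.5], [7.68, 150.69], [-147.95, 147.95]. Speed limits (degrees/s): [159.86, 159.86, 180, 180, 180, 180].

INTERFACE

Orientations are given as [roll, pitch, yaw] about the fixed x, y, z axes, in that order (R = Rz(yaw) Ry(pitch) Rx(roll)).
In Python, from station import ctrl gives the robot as it stands. Calls block until the motion is done:
- ctrl.goto(position, orientation): joint-space move of the TCP to a pose.
- ctrl.move_l(position, attitude=None, speed=150): straight line of the TCP; attitude=None keeps the orientation; speed is the mean speed in mm/s.
- ctrl.move_j(angles): joint-space move.
- ctrl.grip(opening, squeeze=None): finger opening in mm; squeeze is the grip in N (None keeps the last); returns when the fingers have stopped.
- ctrl.wait(seconds).
- ctrl.solve_ik(position, orientation): joint angles nearest the present ones, or None.
- ctrl.get_obs(): the state.
- ctrl.get_image(name): name is "scene" or "top"; returns the picture (400x640x3 uint8, red, green, blue); there is no depth.
- ctrl.get_calibration(name): a dict with "fx", "fy", "cx", "cy" (pixels), "R" (3x3) and "t" (3): a world point X has camera coordinates R X + t. Camera axes: x right, y down, z forward; pixel columns grow to the right and rows downward; lengths in mm; the calibration is good to about 2 mm. A picture is of the moment at which its call begins. get_calibration takes no time and is no camera call.
A pose or a line that the arm cannot do raises ctrl.Unreachable and nothing moves.
- ctrl.sign_off(): hands the job in; it is judged then, once.
The state is a dict: "t": time; "joint_pos": joint angles; "qvel": joint speeds; "effort": joint torques, N m; "tcp_pos": TCP position; "ee_rot": TCP orientation; "wrist_force": force on the tool from outside, world axes, zero at the start; "moment": the same for the moment, N m; "grip_width": finger opening in mm; "grip_force": force on a finger pad.
Only numpy, scipy, OpenCV 4.12 (cv2) and the standard library are available. Lean on these libraries where they do the work, as an engineer would, in place of code of your own. Each camera call takes 0.05 s, during which the arm holds its last target. There are 200 camera calls.

## Working session

There is one attempt and no reset: what is moved stays moved. The work goes in short steps, each a Python script; the robot and the scene stay as the last script left them, time stands still between calls to the robot, and variables do not carry over. Pictures are saved under pics/ and viewed, at most 10 in all, crops included, and the job is handed in when it is done.

```bash
ls; mkdir -p pics
python3 - <<'E'
from station import ctrl
import cv2,numpy as np
for n in("top","scene"):
    cv2.imwrite(f"pics/{n}0.png",ctrl.get_image(n)[:,:,::-1]); c=ctrl.get_calibration(n)
    R=np.array(c["R"]);print(n,c["fx"],c["cx"],c["cy"],(-R.T@np.array(c["t"])).round(),R.round(3).tolist())
o=ctrl.get_obs();print(o)
E
```

```text
pics
station.py
top 517.5303222687793 321.47273245801046 200.90186918267875 [ 459.   48. 1359.] [[-0.028, -1.0, -0.0], [-0.993, 0.028, -0.111], [0.111, -0.003, -0.994]]
scene 410.0886900479041 322.64179426853946 209.41927750242974 [  49. -600.  492.] [[0.773, -0.635, 0.013], [-0.285, -0.366, -0.886], [0.567, 0.681, -0.464]]
{'t': 0.1, 'joint_pos': array([ 6.43312366e+01,  1.24736652e+01,  9.25228729e+01,  2.45328851e-04,
        7.51321174e+01, -6.42786189e+00]), 'qvel': array([ 0.21626541, -0.13255227, -0.12536162, -0.00254154, -0.02724382,
       -0.00733647]), 'effort': array([-4.95988534e-04, -3.98071289e+01, -3.04969633e+01, -1.81347114e-04,
        4.15226430e-03, -8.18788664e-06]), 'tcp_pos': array([205.61991625, 589.44632577, 248.75278486]), 'ee_rot': array([-1.79872180e+02, -1.46387375e-02,  1.60759019e+02]), 'wrist_force': array([-0.38437565,  0.02809373, -0.12827693]), 'moment': array([-0.0247797 ,  0.00728227, -0.01839427]), 'grip_force': 0.0, 'grip_width': 85.59046230551799}
```

View pics/top0.png

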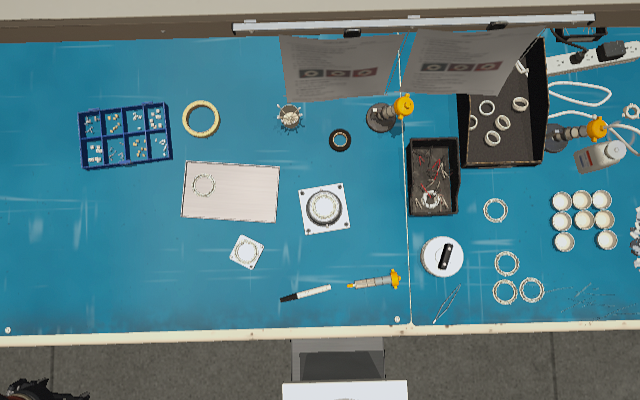

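View pics/scene0.png

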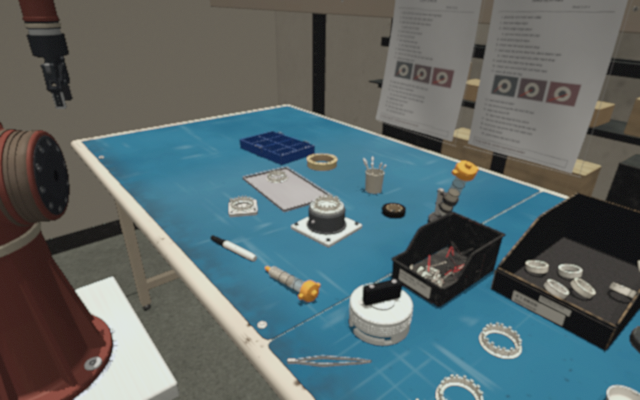

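The top view shows the clamp at (323,207), the tray at (230,192) with its fixed ring on the left at (204,185), the nest at (247,252), the cap at (442,257), the syringe at (375,281), the marker at (305,293) and the tape at (340,140). I'll zoom in for the pins and the outlines.

Run:
```python
import cv2,numpy as np
t=cv2.imread("pics/top0.png");s=cv2.imread("pics/scene0.png")
def c(i,x,y,w,h,k):return cv2.resize(i[y:y+h,x:x+w],(w*k,h*k),interpolation=cv2.INTER_CUBIC)
cv2.imwrite("pics/a.png",np.hstack([c(t,290,175,65,65,6),c(s,285,185,80,65,6)[:, :400]]))
cv2.imwrite("pics/b.png",np.hstack([c(t,410,225,65,65,6),c(t,215,225,65,65,6)]))
```

```text
(no output)
```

View pics/a.png

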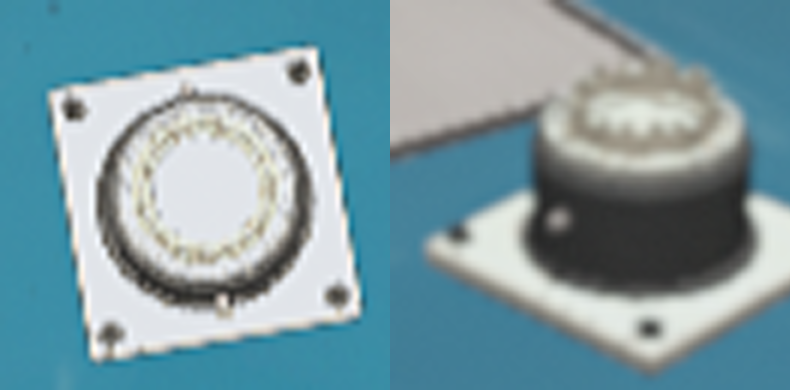

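View pics/b.png

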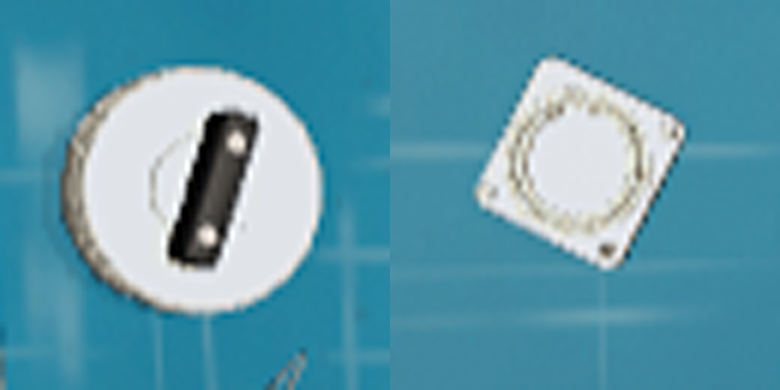

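The clamp's pins sit at about (321,190) and (327.5,225.5) in the top view, so the clamp's x axis runs nearly along image-vertical. The nest pins are on the left and right corners of the plate. The bar of the cap runs from about (449,244) to (442,268). Next I'll measure everything.

```bash
cat > h.py <<'E'
import numpy as np,cv2
from station import ctrl
def cast(n,px,z):
    c=ctrl.get_calibration(n);R=np.array(c["R"]);t=np.array(c["t"]);o=-R.T@t
    px=np.atleast_2d(px).astype(float)
    d=np.c_[(px[:,0]-c["cx"])/c["fx"],(px[:,1]-c["cy"])/c["fy"],np.ones(len(px))]@R
    return (o+d*((z-o[2])/d[:,2])[:,None])[:,:2]
def proj(n,X):
    c=ctrl.get_calibration(n);p=np.array(c["R"])@np.array(X,float)+np.array(c["t"])
    return np.array([c["fx"]*p[0]/p[2]+c["cx"],c["fy"]*p[1]/p[2]+c["cy"]])
K=4
def blob(img,mask_fn,box):
    x,y,w,h=box
    im=cv2.resize(img[y:y+h,x:x+w],None,fx=K,fy=K,interpolation=cv2.INTER_CUBIC)
    m=mask_fn(im).astype(np.uint8)
    cs,_=cv2.findContours(m,cv2.RETR_EXTERNAL,cv2.CHAIN_APPROX_NONE)
    c=max(cs,key=cv2.contourArea)[:,0,:]
    return (c+.5)/K-.5+[x,y]
def rect(n,c,z):
    r=cv2.minAreaRect(cast(n,c,z).astype(np.float32));return np.round(r[0],1),np.round(r[1],1),round(r[2],1)
def circ(n,c,z):
    e=cv2.fitEllipse(cast(n,c,z).astype(np.float32));return np.round(e[0],1),np.round(e[1],1)
hsv=lambda im:cv2.cvtColor(im,cv2.COLOR_BGR2HSV).astype(int)
notblue=lambda im:~((hsv(im)[...,1]>110)&(hsv(im)[...,0]>85)&(hsv(im)[...,0]<120)&(hsv(im)[...,2]>60))
dark=lambda im:(im.max(2)<90)
bright=lambda im:(im.min(2)>195)
E
python3 - <<'E'
from h import *
t=cv2.imread("pics/top0.png")
print("clamp",rect("top",blob(t,notblue,(292,175,65,65)),12))
p=cast("top",[[320.9,189.8],[327.4,225.4]],38);d=p[0]-p[1];print("pins",p.round(1),p.mean(0),np.degrees(np.arctan2(d[1],d[0])))
print("nest",rect("top",blob(t,notblue,(225,228,45,48)),11))
print("tray",rect("top",blob(t,notblue,(172,155,115,74)),10))
print("bar",rect("top",blob(t,dark,(434,238,24,36)),84))
b=blob(t,notblue,(412,230,60,55));print("capall",circ("top",b,48))
b=blob(t,bright,(412,230,60,55));print("captop",circ("top",b,48))
s=cv2.imread("pics/scene0.png")
print("clampS",rect("scene",blob(s,notblue,(288,190,76,58)),12))
print("nestS",rect("scene",blob(s,notblue,(220,190,45,32)),11))
# rings: yellowish rim pixels -> hull
for nm,box,z in(("cured",(305,190,38,38),70),("fresh",(233,238,28,28),20)):
    x,y,w,h=box;im=cv2.resize(t[y:y+h,x:x+w],None,fx=K,fy=K,interpolation=cv2.INTER_CUBIC)
    m=(hsv(im)[...,1]>22)&(hsv(im)[...,0]>12)&(hsv(im)[...,0]<40)&(im.max(2)>110)
    m=cv2.morphologyEx(m.astype(np.uint8),cv2.MORPH_CLOSE,np.ones((5,5)))
    cs,_=cv2.findContours(m,cv2.RETR_EXTERNAL,cv2.CHAIN_APPROX_NONE)
    c=max(cs,key=lambda q:len(cv2.convexHull(q)) and cv2.contourArea(cv2.convexHull(q)))
    h=cv2.convexHull(c)[:,0,:];(cx,cy),r=cv2.minEnclosingCircle(h.astype(np.float32))
    px=(h+.5)/K-.5+[x,y];print(nm,circ("top",px,z),len(h))
E
```

```text
clamp (array([590.5,  38.7]), array([123.5, 122. ]), 7.8)
pins [[636.2  44.6]
 [544.   30.6]] [590.07941163  37.62595429] 8.638116815598957
nest (array([483.6, 242.9]), array([74.1, 73.6]), 61.4)
tray (array([643.4, 284. ]), array([253.1, 155.3]), 84.7)
bar (array([ 457.6, -254.5]), array([20.8, 65.1]), 70.0)
capall (array([ 457.6, -254.5]), array([103.9, 110.2]))
captop (array([ 457.7, -258.5]), array([98.1, 99.1]))
clampS (array([621.1,  86.2]), array([303.9, 171.4]), 58.5)
nestS (array([490., 252.]), array([128.3,  77.2]), 62.2)
cured (array([584.5,  30.5]), array([39. , 54.6])) 15
fresh (array([491.7, 224.9]), array([19.8, 41.7])) 12
```

Run:
```python
from h import *
print("fresh",cast("top",[[245.9,251.3]],24),"cured",cast("top",[[323.7,206.7]],72))
a=np.radians(8);C=np.array([590.3,38.3]);R=np.array([[np.cos(a),-np.sin(a)],[np.sin(a),np.cos(a)]])
for q in((-60,-60),(-60,60),(60,-60)):print(q,proj("scene",[*(C+R@q),12]).round(1),proj("scene",[*(C+R@q),0]).round(1))
print("pin",proj("scene",[*(C+R@(-49.5,0)),38]),"obs 312.8 220.9")
print("nest ctr",proj("scene",[483.6,242.9,12]))
s=cv2.imread("pics/scene0.png")
# ring on pad: bright blob silhouettes in scene
b=blob(s,dark,(300,205,60,40));print("barrel cols scene",b[:,0].min(),b[:,0].max())
# expected silhouette of the barrel
th=np.linspace(0,2*np.pi,360)
P=np.array([proj("scene",[C[0]+43*np.cos(u),C[1]+43*np.sin(u),30]) for u in th]);print("expected",P[:,0].min(),P[:,0].max())
b=blob(s,dark,(355,275,50,35));r=cv2.minAreaRect(b.astype(np.float32));print("bar scene",b.min(0),b.max(0))
a=np.radians(-20)
P=np.array([proj("scene",[457.6+u*np.cos(a)-v*np.sin(a),-257.8+u*np.sin(a)+v*np.cos(a),z]) for u in(-33,33) for v in(-8,8) for z in(52,84)]);print(P.min(0),P.max(0))
for p,y in(((590,38,80),8),((590,38,80),98),((483.6,242.9,30),61.4),((483.6,242.9,30),-28.6),((638.6,232,30),85),((457.6,-257,71),-20),((590,38,95),8),((590,38,95),-74)):
    print(p,[(yy,ctrl.solve_ik(p,(180,0,yy)).round() if ctrl.solve_ik(p,(180,0,yy)) is not None else None) for yy in(y,y+180)])
```

```text
fresh [[484.26320966 241.66839867]] cured [[588.83214    38.9249129]]
(-60, -60) [327.7 244.8] [327.6 249.5]
(-60, 60) [289.6 225.7] [289.7 230.1]
(60, -60) [361.7 225. ] [361.4 229.4]
pin [311.12033608 223.16428881] obs 312.8 220.9
nest ctr [242.02094166 206.65649821]
barrel cols scene 307.375 344.625
expected 307.42328794876 344.36261487058886
bar scene [362.875 274.625] [404.375 305.125]
[359.30440435 277.6028732 ] [402.22112878 307.73508629]
(590, 38, 80) [(8, array([ -3.,  20., 103.,  -0.,  57.,  79.])), (188, array([  -3.,   20.,  103.,    0.,   57., -101.]))]
(590, 38, 80) [(98, array([ -3.,  20., 103.,  -0.,  57., -11.])), (278, None)]
(483.6, 242.9, 30) [(61.4, array([ 19.,  19., 111.,  -0.,  50.,  48.])), (241.4, array([  19.,   19.,  111.,    0.,   50., -132.]))]
(483.6, 242.9, 30) [(-28.6, array([ 19.,  19., 111.,  -0.,  50., 138.])), (151.4, array([ 19.,  19., 111.,   0.,  50., -42.]))]
(638.6, 232, 30) [(85, array([14., 33., 91., -0., 56., 19.])), (265, None)]
(457.6, -257, 71) [(-20, array([-37.,  14., 113.,  -0.,  54.,  73.])), (160, array([ -37.,   14.,  113.,    0.,   54., -107.]))]
(590, 38, 95) [(8, array([ -3.,  19., 103.,  -0.,  58.,  79.])), (188, array([  -3.,   19.,  103.,    0.,   58., -101.]))]
(590, 38, 95) [(-74, None), (106, array([ -3.,  19., 103.,   0.,  58., -19.]))]
```

```bash
cat >> h.py <<'E'
def st(m=""):
    o=ctrl.get_obs();print(m,"t%.1f"%o["t"],"tcp",o["tcp_pos"].round(2),"yaw%.1f"%o["ee_rot"][2],"F",o["wrist_force"].round(1),"M",o["moment"].round(2),"w%.1f g%.1f"%(o["grip_width"],o["grip_force"]));return o
E
python3 - <<'E'
from h import *
ctrl.goto((589.7,38.5,125),(180,0,188)); 
ctrl.move_l((589.7,38.5,81));st("down")
ctrl.grip(50,20);st("y grip");ctrl.wait(.2);st()
ctrl.grip(85)
ctrl.move_l((589.7,38.5,92)); ctrl.goto((589.7,38.5,92),(180,0,98));ctrl.move_l((589.7,38.5,81));st("down")
ctrl.grip(50,20);st("x grip");ctrl.wait(.2);st()
E
```

```text
down t3.0 tcp [589.15  38.96  80.42] yaw-172.0 F [ 0.4 -0.3  1.2] M [ 0.02 -0.02 -0.06] w85.6 g0.0
y grip t3.3 tcp [590.91  38.67  82.8 ] yaw-172.0 F [-0.6  1.6  4.8] M [0.29 0.14 0.02] w57.3 g20.2
 t3.5 tcp [590.87  38.69  82.17] yaw-172.0 F [-0.1  1.5  5. ] M [ 0.34 -0.06 -0.02] w57.5 g20.3
down t5.8 tcp [588.57  38.59  79.88] yaw98.0 F [ 0.6 -0.2  0.5] M [0.03 0.05 0.01] w84.9 g0.0
x grip t6.2 tcp [590.18  38.5   81.78] yaw98.0 F [0.1 0.2 2.8] M [ 0.04  0.09 -0.03] w56.7 g21.1
 t6.4 tcp [590.19  38.5   81.75] yaw98.0 F [-0.7  0.2  4.1] M [-0.02  0.11 -0.03] w57.3 g21.4
```

Run:
```python
from h import *
ctrl.grip(75);ctrl.move_l((590.2,38.5,76.5));st("down")
ctrl.grip(50,30);ctrl.wait(.1);st("x grip")
p=ctrl.get_obs()["tcp_pos"]
ctrl.move_l((590.2,38.5,100));st("lift")
cv2.imwrite("pics/lift.png",ctrl.get_image("scene")[150:270,250:410,::-1])
```

```text
down t7.0 tcp [589.65  38.54  75.76] yaw98.0 F [ 0.4 -0.3 -0.5] M [0.02 0.04 0.01] w75.3 g0.0
x grip t7.4 tcp [590.2   38.43  77.45] yaw98.0 F [-2.7 -0.3  4.3] M [-0.04  0.52 -0.01] w57.5 g31.6
lift t7.7 tcp [591.37  38.48 101.14] yaw98.0 F [ 0.4 -0.1  0.1] M [ 0.02 -0.02 -0.01] w57.7 g32.8
```

View pics/lift.png

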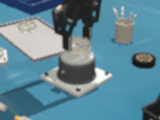

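The cured ring is held between the fingers at about (78,45) in the crop, and it has lifted clear of the pad. I'll take it to the tray, then fetch the fresh ring.

Run:
```python
from h import *
x,y=638.6,232.2
ctrl.goto((x,y,110),(180,0,84.7));ctrl.move_l((x,y,24));st("low")
for z in np.arange(22,14,-1.):
    ctrl.move_l((x,y,z),speed=30);F=ctrl.get_obs()["wrist_force"][2]
    if F>2.5:break
st("touch")
ctrl.grip(80);ctrl.wait(.1);st("rel")
ctrl.move_l((x,y,110))
# fresh ring
x,y=484.0,242.3
ctrl.goto((x,y,110),(180,0,61.4+90));
cv2.imwrite("pics/n.png",ctrl.get_image("scene")[:,:,::-1])
cv2.imwrite("pics/n2.png",ctrl.get_image("top")[150:290,160:370,::-1].repeat(3,0).repeat(3,1))
```

```text
low t9.3 tcp [638.93 231.45  23.94] yaw84.6 F [ 0.5 -0.1  0.4] M [-0.03  0.   -0.03] w57.1 g40.8
touch t10.0 tcp [638.91 232.36  21.11] yaw84.7 F [-1.1 -0.6  4.8] M [-0.05  0.45 -0.02] w57.8 g41.7
rel t10.5 tcp [638.36 232.15  19.61] yaw84.7 F [ 0.1 -0.3  0.5] M [-0.08  0.01 -0.01] w80.1 g0.0
```

View pics/n2.png

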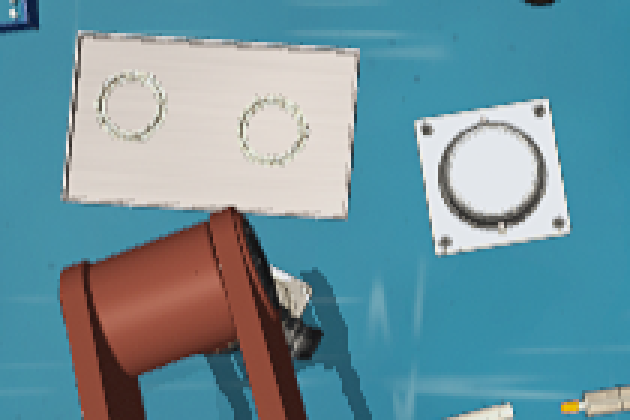

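The cured ring lies flat in the tray at crop (272,130), clear of the fixed ring. The pad is empty, with its pins at (485,120) and (501,228). Next I'll grip the fresh ring in two directions to centre it, then place it.

Run:
```python
from h import *
x,y=484.0,242.3
ctrl.move_l((x,y,29));ctrl.grip(50,20);st("g1");ctrl.grip(82);ctrl.move_l((x,y,45))
ctrl.goto((x,y,45),(180,0,61.4));ctrl.move_l((x,y,28.5));st("d2");ctrl.grip(50,20);o=st("g2")
ctrl.grip(82);ctrl.move_l((x,y,45));ctrl.goto((x,y,45),(180,0,151.4));ctrl.move_l((x,y,28.5));st("d3");ctrl.grip(50,30);ctrl.wait(.1);st("g3")
ctrl.move_l((x,y,110));st("up")
x,y=590.2,38.5
ctrl.goto((x,y,110),(180,0,98));ctrl.move_l((x,y,85));ctrl.wait(.2);st("over")
cv2.imwrite("pics/ov.png",ctrl.get_image("scene")[170:260,270:380,::-1].repeat(5,0).repeat(5,1))
```

```text
g1 t13.3 tcp [485.57 242.95  30.89] yaw151.4 F [-0.5 -0.9  5.3] M [ 0.07  0.06 -0.02] w59.4 g20.5
d2 t15.6 tcp [482.61 241.8   27.37] yaw61.4 F [-0.3 -0.2 -0.2] M [-0.04 -0.    0.03] w81.9 g0.0
g2 t16.0 tcp [484.45 242.52  29.36] yaw61.4 F [-1.4 -0.1  4.6] M [0.01 0.28 0.05] w59.5 g21.2
d3 t18.2 tcp [482.64 241.83  27.4 ] yaw151.4 F [-0.1 -0.3  0.4] M [ 0.02  0.   -0.01] w82.1 g0.0
g3 t18.7 tcp [484.79 242.68  29.5 ] yaw151.4 F [-1.2  0.2  4.6] M [ 0.14  0.17 -0.04] w60.0 g30.8
up t19.4 tcp [483.19 241.97 109.11] yaw151.4 F [-0.5 -0.4 -0.9] M [-0.02  0.01  0.04] w59.7 g30.0
over t20.8 tcp [590.82  39.01  85.99] yaw98.1 F [ 0.7 -0.3  0.4] M [-0.02 -0.04 -0.03] w59.5 g30.1
```

View pics/ov.png

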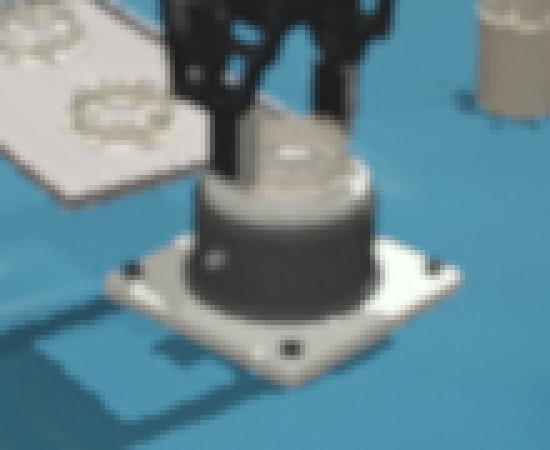

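The ring is held just above the pad at crop (295,155). Now I'll lower it with feedback on the reported TCP.

Run:
```python
from h import *
C=np.array([590.2,38.5]);cmd=C.copy()
for z in np.arange(84,73,-1.):
    o=ctrl.get_obs();F=o["wrist_force"]
    if F[2]<1.5: cmd+=.6*(C-o["tcp_pos"][:2])
    ctrl.move_l((*cmd,z),speed=25);o=st(str(z));
    if o["wrist_force"][2]>4:break
```

```text
84.0 t21.1 tcp [589.86  38.21  84.23] yaw98.0 F [-0.2 -0.1  0.8] M [ 0.03 -0.06 -0.02] w59.1 g30.1
83.0 t21.4 tcp [589.91  38.4   82.86] yaw98.0 F [0.  0.1 0.2] M [-0.03 -0.02 -0.03] w59.4 g30.1
82.0 t21.6 tcp [590.07  38.53  81.85] yaw98.0 F [-1.1 -0.9 -0.4] M [-0.01 -0.   -0.  ] w59.6 g30.1
81.0 t21.9 tcp [590.17  38.51  80.89] yaw98.0 F [ 0.2  0.1 -0.5] M [-0.04 -0.04  0.02] w60.0 g30.1
80.0 t22.1 tcp [590.32  38.48  79.98] yaw98.0 F [ 0.4  0.2 -0.6] M [ 0.   -0.04  0.03] w59.7 g30.1
79.0 t22.4 tcp [590.48  38.56  79.05] yaw98.0 F [ 1.3 -0.1 -0.6] M [ 0.04 -0.12  0.03] w60.1 g30.1
78.0 t22.6 tcp [590.46  38.5   78.21] yaw98.0 F [ 1.3  0.5 -0.2] M [ 0.04 -0.3  -0.02] w60.0 g30.3
77.0 t22.9 tcp [590.54  38.49  77.81] yaw98.0 F [0.8 0.5 5. ] M [ 0.1  -0.02  0.03] w59.5 g32.5
```

Run:
```python
from h import *
ctrl.grip(80);ctrl.wait(.1);st("rel")
o=ctrl.get_obs()["tcp_pos"]
ctrl.move_l((590.2,38.5,130))
ctrl.goto((457.6,-257.5,150),(180,0,160));st("cap")
ctrl.grip(60)
a=ctrl.get_image("scene")[170:260,270:380,::-1].repeat(4,0).repeat(4,1)
b=ctrl.get_image("top")[170:260,290:360,::-1].repeat(4,0).repeat(4,1)
cv2.imwrite("pics/seat.png",np.hstack([a,b]))
```

```text
rel t23.3 tcp [589.33  38.45  76.49] yaw98.0 F [-0.6  0.4 -0.1] M [-0.01  0.04  0.01] w80.0 g0.0
cap t25.3 tcp [ 457.47 -256.9   149.34] yaw160.0 F [0.2 0.3 0.2] M [-0.01  0.04  0.01] w79.8 g0.0
```

View pics/seat.png

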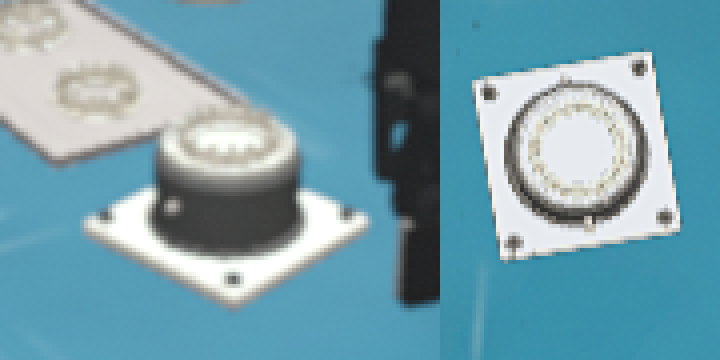

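The fresh ring sits in the recess, at (228,135) on the left and (580,150) on the right, just as the cured ring did at the start. Next is the cap.

Run:
```python
from h import *
ctrl.grip(50);ctrl.move_l((457.6,-257.5,72));ctrl.wait(.1);st("down")
ctrl.grip(8,80);ctrl.wait(.2);st("grip")
ctrl.move_l((457.6,-257.5,190));st("lift")
ctrl.goto((590.2,38.5,190),(180,0,188.2));ctrl.move_l((590.2,38.5,140));ctrl.wait(.3);st("over")
a=ctrl.get_image("scene")[120:270,250:400,::-1].repeat(4,0).repeat(4,1)
cv2.imwrite("pics/capover.png",a)
```

```text
down t26.8 tcp [ 458.75 -258.33   73.46] yaw160.0 F [-0.1  0.   0.6] M [-0.04 -0.01  0.05] w49.8 g0.0
grip t27.4 tcp [ 458.51 -258.07   73.11] yaw160.0 F [0.3 0.6 6.5] M [ 0.1   0.02 -0.  ] w14.5 g79.2
lift t28.3 tcp [ 456.56 -256.74  188.39] yaw160.0 F [-0.3  0.4 -2.6] M [ 0.04 -0.02  0.03] w14.6 g78.1
over t30.3 tcp [591.1   38.44 141.34] yaw-171.8 F [ 0.4  0.  -2.4] M [ 0.02 -0.01 -0.03] w14.6 g78.0
```

View pics/capover.png

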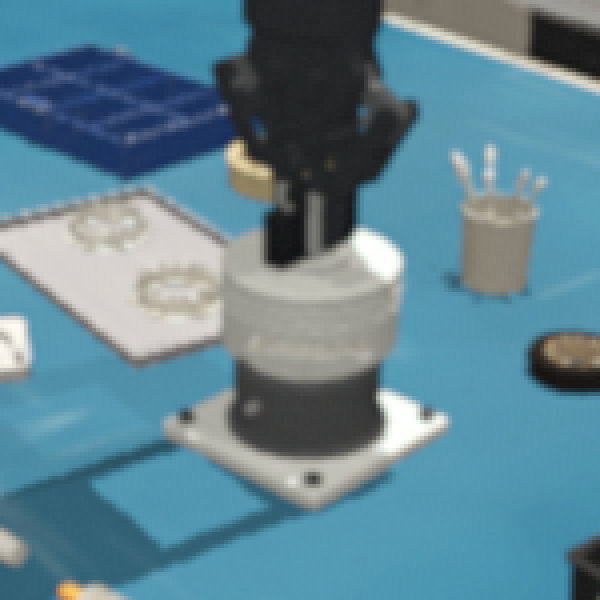

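The cap is held upright over the barrel at crop (313,300). Now I'll lower it with feedback.

Run:
```python
from h import *
C=np.array([590.8,38.5]);cmd=C-[.3,0]
for z in np.arange(136,106,-3.):
    o=ctrl.get_obs();F=o["wrist_force"]
    if F[2]<1: cmd+=.5*(C-o["tcp_pos"][:2])
    ctrl.move_l((*cmd,z),speed=30);o=st(str(z));F=o["wrist_force"]
    if F[2]>6 or np.hypot(*F[:2])>10:break
```

```text
136.0 t30.7 tcp [590.05  38.6  135.52] yaw-171.8 F [-0.2  0.9 -2.5] M [0.04 0.01 0.02] w14.7 g78.0
133.0 t30.9 tcp [590.56  38.48 132.58] yaw-171.8 F [-0.5 -0.7 -2. ] M [0.   0.02 0.04] w14.9 g78.0
130.0 t31.2 tcp [590.68  38.47 129.63] yaw-171.8 F [-0.2  0.1 -3. ] M [0.04 0.04 0.06] w14.8 g78.0
127.0 t31.4 tcp [590.75  38.5  126.66] yaw-171.8 F [ 0.6 -0.7 -1.8] M [ 0.01  0.02 -0.01] w14.7 g78.0
124.0 t31.7 tcp [590.77  38.51 123.65] yaw-171.8 F [ 0.2 -0.7 -3. ] M [ 0.01 -0.01 -0.04] w15.1 g78.0
121.0 t31.9 tcp [590.77  38.5  120.66] yaw-171.8 F [-0.9  0.2 -2.3] M [ 0.05  0.   -0.01] w15.0 g78.0
118.0 t32.2 tcp [590.81  38.47 117.66] yaw-171.8 F [-0.6 -0.3 -2.4] M [ 0.    0.05 -0.04] w14.6 g78.0
115.0 t32.4 tcp [590.78  38.49 114.67] yaw-171.8 F [ 0.7  0.2 -2.3] M [-0.03 -0.04  0.  ] w15.0 g78.0
112.0 t32.7 tcp [590.8   38.51 111.65] yaw-171.8 F [ 0.8 -0.  -2.1] M [-0.04  0.04  0.02] w14.8 g78.0
109.0 t32.9 tcp [592.05  38.5  110.09] yaw-171.8 F [-0.8 -0.7  3.9] M [ 0.08  0.07 -0.01] w14.5 g78.8
```

Run:
```python
from h import *
cmd=np.array([590.3,38.4])
for z in np.arange(107,84,-1.5):
    ctrl.move_l((*cmd,z),speed=30);o=st(str(z));F=o["wrist_force"]
    if F[2]>22 or o["tcp_pos"][2]<94.2 or np.hypot(*F[:2])>15:break
```

```text
107.0 t33.2 tcp [591.08  38.34 107.82] yaw-171.8 F [ 0.3 -0.7  3.5] M [ 0.1  -0.03  0.01] w15.0 g78.8
105.5 t33.4 tcp [590.74  38.33 105.87] yaw-171.8 F [ 0.8 -1.4  4.9] M [ 0.14 -0.03  0.01] w15.0 g79.0
104.0 t33.7 tcp [590.6   38.35 104.34] yaw-171.8 F [-0.1  0.5  5.3] M [ 0.11 -0.01  0.  ] w15.3 g79.1
102.5 t33.9 tcp [590.71  38.37 103.02] yaw-171.8 F [0.8 1.  6.2] M [ 0.11  0.05 -0.06] w14.8 g79.2
101.0 t34.2 tcp [590.88  38.38 101.76] yaw-171.8 F [0.1 0.3 6.8] M [0.17 0.07 0.02] w14.7 g79.3
99.5 t34.4 tcp [591.05  38.37 100.46] yaw-171.8 F [ 0.6 -0.5  8. ] M [0.15 0.04 0.03] w14.7 g79.4
98.0 t34.7 tcp [591.23  38.41  99.18] yaw-171.8 F [ 0.2 -0.1  8.5] M [0.16 0.04 0.01] w14.8 g79.5
96.5 t34.9 tcp [591.44  38.41  97.9 ] yaw-171.8 F [-0.9 -0.6  9.9] M [ 0.21  0.07 -0.01] w14.3 g79.6
95.0 t35.2 tcp [591.58  38.43  96.63] yaw-171.8 F [-0.7  0.8  8.1] M [0.16 0.07 0.  ] w14.9 g79.7
93.5 t35.4 tcp [591.72  38.47  95.31] yaw-171.8 F [-0.8  0.7  9.8] M [0.19 0.19 0.01] w14.4 g79.8
92.0 t35.7 tcp [591.9   38.41  94.17] yaw-171.8 F [-1.7 -0.3 10.4] M [ 0.26  0.19 -0.01] w14.6 g80.0
```

Run:
```python
from h import *
cmd=np.array([589.4,38.4])
for z in np.arange(91.2,86,-.8):
    ctrl.move_l((*cmd,z),speed=30);ctrl.wait(.1);o=st(str(z));F=np.mean([ctrl.get_obs()["wrist_force"] for _ in range(3)],0)
    if F[2]>14:break
```

```text
91.2 t36.0 tcp [591.81  38.41  94.08] yaw-171.8 F [ 0.2 -0.  11.5] M [ 0.2   0.13 -0.02] w15.1 g80.2
90.4 t36.4 tcp [591.9   38.42  93.9 ] yaw-171.8 F [-0.5 -0.5 16.2] M [0.22 0.39 0.02] w14.8 g80.7
```

Run:
```python
from h import *
cmd=np.array([589.6,38.4]);z=92.3
ctrl.move_l((*cmd,z),speed=30);ctrl.wait(.1);st("ready")
for yaw in (185,180,174,166,156,146,136,126,118,113):
    ctrl.move_l((*cmd,z),(180,0,yaw),speed=30);o=st(str(yaw))
    if abs(o["moment"][2])>1.0 or o["wrist_force"][2]>30 or o["wrist_force"][2]<4:print("stop");break
```

```text
ready t36.7 tcp [591.79  38.41  94.68] yaw-171.8 F [ 0.2  0.4 11.7] M [ 0.21 -0.02 -0.01] w15.0 g80.1
185 t37.0 tcp [591.81  38.49  94.67] yaw-175.0 F [ 0.5 -0.   9.8] M [ 0.24 -0.   -0.  ] w14.7 g80.1
180 t37.2 tcp [591.79  38.6   94.66] yaw180.0 F [ 0.7  1.2 11.3] M [0.24 0.   0.05] w14.8 g79.9
174 t37.5 tcp [591.8   38.69  94.64] yaw174.0 F [ 0.2  0.7 11.2] M [0.35 0.01 0.01] w14.9 g79.9
166 t37.8 tcp [591.85  38.88  94.67] yaw166.0 F [ 0.4  1.7 11. ] M [ 0.42 -0.07  0.06] w14.4 g79.9
156 t38.1 tcp [591.89  38.94  94.7 ] yaw156.0 F [ 0.5  1.3 10.3] M [ 0.47 -0.1   0.02] w14.8 g79.9
146 t38.4 tcp [591.86  38.97  94.68] yaw146.0 F [-0.1  1.8 10.3] M [ 0.44 -0.04  0.07] w14.4 g79.9
136 t38.7 tcp [591.9   38.96  94.7 ] yaw136.0 F [0.1 2.4 9.4] M [ 0.45 -0.06  0.01] w14.7 g79.9
126 t39.1 tcp [591.92  38.89  94.71] yaw126.0 F [ 1.2  1.9 10.3] M [ 0.39 -0.05 -0.01] w14.9 g79.9
118 t39.4 tcp [591.95  38.83  94.72] yaw118.0 F [ 0.4  1.8 10.1] M [ 0.36 -0.02 -0.03] w15.0 g79.9
113 t39.6 tcp [591.98  38.84  94.71] yaw113.0 F [ 1.   1.2 10.2] M [ 0.37 -0.09  0.  ] w14.8 g79.9
```

Turning freely. I'll continue to the stop, watching the moment.

Run:
```python
from h import *
cmd=np.array([589.6,38.4]);z=92.3
for yaw in np.arange(111,98,-1.):
    ctrl.move_l((*cmd,z),(180,0,yaw),speed=30);ctrl.wait(.05);o=st(str(yaw))
    if abs(o["moment"][2])>.4:print("stop");break
```

```text
111.0 t39.9 tcp [591.99  38.83  94.72] yaw111.0 F [ 1.6  0.7 11.1] M [ 0.4  -0.08 -0.  ] w14.8 g79.9
110.0 t40.2 tcp [592.02  38.82  94.76] yaw110.0 F [ 1.5  1.7 10.4] M [ 0.39 -0.03 -0.  ] w14.8 g79.9
109.0 t40.5 tcp [592.03  38.83  94.76] yaw109.0 F [ 1.6  0.1 10.7] M [ 0.36 -0.05  0.  ] w14.7 g79.9
108.0 t40.8 tcp [592.05  38.8   94.77] yaw108.0 F [ 0.9  0.7 10.9] M [ 0.33 -0.09 -0.02] w14.8 g79.9
107.0 t41.1 tcp [592.04  38.8   94.77] yaw107.0 F [ 1.1  0.  10.1] M [ 0.41 -0.04  0.07] w14.9 g79.9
106.0 t41.4 tcp [591.93  39.08  94.75] yaw106.0 F [-0.   1.8 10.9] M [ 0.6  -0.04  0.13] w14.9 g79.9
105.0 t41.7 tcp [591.77  39.65  94.75] yaw105.0 F [ 0.5  3.2 11. ] M [ 0.77 -0.04  0.26] w14.8 g79.9
104.0 t42.0 tcp [591.65  40.2   94.71] yaw104.0 F [ 0.1  4.7 10. ] M [1.06 0.02 0.38] w14.4 g80.0
103.0 t42.3 tcp [591.64  40.32  94.73] yaw103.2 F [ 0.2  4.7 11.1] M [1.18 0.02 0.83] w14.7 g80.3
stop
```

Run:
```python
from h import *
cmd=np.array([589.6,38.4])
ctrl.move_l((*cmd,92.3),(180,0,105.5),speed=30);st("back")
for z in (94,96,98,100,101,102):
    ctrl.move_l((*cmd,z),speed=30);o=st(str(z))
    if o["wrist_force"][2]<-3:print("locked");break
ctrl.grip(40);ctrl.wait(.2);st("rel")
p=ctrl.get_obs()["tcp_pos"];ctrl.move_l((p[0],p[1],200));ctrl.goto((400,250,300),(180,0,105));ctrl.wait(.2);st()
a=ctrl.get_image("scene")[150:270,250:380,::-1].repeat(3,0).repeat(3,1)
i=ctrl.get_image("top");cv2.imwrite("pics/t9.png",i[:,:,::-1]);b=i[170:260,280:370,::-1].repeat(4,0).repeat(4,1)
cv2.imwrite("pics/fin.png",np.hstack([a,b]))
```

```text
back t42.5 tcp [591.58  39.71  94.63] yaw105.5 F [ 0.4  3.3 10.4] M [0.74 0.09 0.1 ] w15.0 g79.9
94 t42.8 tcp [591.45  39.64  96.25] yaw105.5 F [ 0.3  2.9 10.5] M [0.76 0.06 0.09] w15.1 g79.9
96 t43.0 tcp [591.25  39.57  98.06] yaw105.5 F [-0.6  3.6  9.9] M [0.75 0.1  0.14] w14.9 g79.8
98 t43.3 tcp [590.95  39.52  99.73] yaw105.5 F [-0.9  3.4  9.4] M [0.62 0.04 0.12] w15.1 g79.7
100 t43.5 tcp [590.72  39.47 101.46] yaw105.5 F [-0.7  2.6  8.3] M [0.7  0.04 0.13] w14.7 g79.6
101 t43.8 tcp [590.61  39.4  101.66] yaw105.5 F [2.2 4.1 6. ] M [ 0.93 -0.34  0.09] w14.5 g79.2
102 t44.0 tcp [590.55  39.36 101.83] yaw105.5 F [4.2 4.7 2.3] M [ 0.96 -0.63  0.16] w14.8 g78.8
rel t44.6 tcp [589.37  38.22 101.81] yaw105.5 F [-0.6  0.2 -0.1] M [ 0.02  0.   -0.01] w40.1 g0.0
 t46.8 tcp [400.61 249.25 299.29] yaw104.9 F [-0.3 -0.   0.1] M [ 0.03  0.02 -0.02] w39.8 g0.0
```

View pics/fin.png

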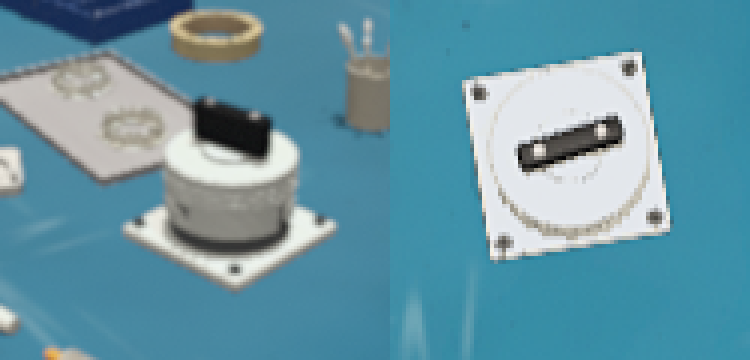

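The cap sits low and level on the clamp at (232,170), with the bar turned about 82° from the pin axis. It rose about 7 mm and then held against the pull, so it is locked.

```bash
python3 -c "
from station import ctrl
print(ctrl.sign_off())"
```

```text
the job is handed in; nothing more can be done
None
```

I handed the job in at about 47 s: the cap is locked on the fresh ring, the cured ring lies flat in the tray's free part, and the syringe, marker and tape were not touched; no verdict came back.

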